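Sort the soft sanding block from the firm one

TASK

The two yellow sanding blocks on the craft bench look alike, but one has a soft core and the other a firm one. Squeeze to feel which is which, then stand the soft block upright, on its long edge as it stands now, near the middle of the blue tray and the firm block likewise in the orange tray, and let go of both.

Things in the scene. Friction and masses are not known exactly. Their poses are not given: they have to be found in the camera images.
- block_a: One of two sanding blocks that look alike: yellow foam core between two red-brown face plates; 80 mm long (own x), 40 mm thick across the plates (own y), 60 mm tall (own z), 0.1 to 0.19 kg, standing on a long edge. Origin: centre of its underside. One of the two is soft, the other firm: squeezed across the plates at 20 to 25 N, the soft one shrinks from 40 to about 28 mm, the firm one only to about 38 mm.
- block_b: The other sanding block: same look, size, mass and origin. Which of the two is soft changes each time and cannot be seen, only felt; squeezing one tells both. The soft plates yield under about 3 N, then meet a stop, so it can be carried squeezed; they spring back on release. A hard grip (over 100 N) presses either block up to 4 mm thinner still.
- blue_tray: Blue open tray fixed to the table, 180 mm long (own x), 140 mm wide (own y), 25 mm high, walls and floor 5 mm thick. Origin: centre of its underside; inner floor 5 mm above that. It may stand left or right of the blocks. For the soft block.
- orange_tray: Orange open tray fixed to the table, 180 mm long (own x), 140 mm wide (own y), 25 mm high, walls and floor 5 mm thick. Origin: centre of its underside; inner floor 5 mm above that. It may stand left or right of the blocks. For the firm block.
Things that resemble listed ones, but are neither listed nor needed, are in the scene too. What is shaped like the block_a but purple or turquoise is not meant.

How it is judged:
By the outcome, as a careful person would: the job done as asked, in the order asked, and still so for the second after the job is handed in, with the robot touching nothing.
It also fails if it takes over 48 s, if anything falls off the work surface, if the arm or the gripper's body presses on something with over 40 N, if the wrist force passes 120 N, or if a joint passes its speed limit or range.

ROBOT

A 6-joint arm with a two-finger parallel gripper is mounted at the origin on the work surface. World frame = base frame: x ahead of the robot, y to its left, z up, the work surface at z = 0. Lengths are in m, angles in rad, forces in N, time in s.
With the tool pointing down it reaches from about 0.3 to 0.875 m from the base axis. Payload 6.4 kg.
Tool frame: the origin (TCP) lies where the fingers leave the gripper's body, on its centre line; the fingertips stand 64 mm ahead of it and the grasp point (between the pads) lies 45 mm ahead of it (robot.grasp_offset is the distance from the TCP to the grasp point, in m); z points along the fingers, y is the line along which they close (so a half turn about z gives the same grasp; the last joint's range is limited). The gripper opens to 88 mm and grips with 3 to 60 N. Pads are 18 mm wide; open, the fingers measure 123 mm over their backs; the gripper's body (75 mm by 187 mm) begins 45 mm behind the grasp point.
Start: joints at [-1.429, 0.181, 1.607, -0, 1.354, -0.206], TCP at [0.196, -0.541, 0.303] pointing down, gripper open.
Joint ranges: [-2.99, 2.99], [-0.89, 2.07], [0.3, 2.58], [-1.14, 4.28], [0, 2.63], [-3.12, 3.12]. Speed limits (rad/s): [2.57, 2.57, 3.01, 3.14, 3.14, 3.14].

INTERFACE

Orientations are given as a unit quaternion [x, y, z, w].
In Python, from rig import robot gives the robot as it stands.
- The arm moves only by the tool servo_tool, never from a script. Its argument "steps" is a list of rows, each a list of 5 numbers: the shift along the tool's x, y, z as a fraction of full scale, then the turn about the tool's z as a fraction of full scale, then the opening, from 0 (shut) to 1 (fully open). In form: [[dx, dy, dz, yaw, claw], ...]. A call has 1 to 10 rows; each row shifts and turns the commanded pose from where the row before left it, along the tool's axes as they then stand; what a row does not reach is not made up. Full scale, the value 1, is 50 cm for a shift and pi rad for a turn. A row lasts 1/8 s, in which the tool goes at most 62.5 mm and 10.7 degrees, less where a joint would pass 70% of its speed; a pose out of reach is approached as far as the arm can. A call with a number of a shift or a turn outside -1 to 1 is refused whole. A call with a gripper value outside its range is refused whole. The fingers move at their own pace and stop on an object; the grip force is fixed at half the most. Time passes only in rows, so rows that do not move let the fingers close. It gives the time, the measured TCP pose, the force, the opening and the grip force at its end, in the units of the state.
- robot.sense(): the state, without advancing time (a new reading comes with each control period).
- robot.read_camera(name): name is "scene" or "top" or "wrist"; returns (picture, depth): 420x560x3 uint8, blue, green, red; 420x560 float32, m along the optical axis (not along the pixel's ray), 0 where there is no reading.
- robot.camera_params(name): a dict with "fov_y" (degrees; the focal length in pixels is half the picture's height over the tangent of half this angle, whatever the lens; pixels are square), "cx", "cy" (the principal point, pixels), "k1" (the pictures are not rectified: a ray, as slopes to the right and down, at radius r is drawn at 1 + k1 r^2 times it, then the intrinsics apply), "rvec" (rotation vector, rad) and "tvec" (3), from world to camera coordinates, as OpenCV has them; the wrist camera has in their place "mount" (4x4, takes a point from camera to tool coordinates, whose origin is the TCP and whose axes are the flange's). Camera axes: x right, y down, z forward; pixel columns grow to the right and rows downward; lengths in m; the calibration is good to about 2 mm. A picture is of the moment at which its call begins: read the wrist's pose just before it. camera_params takes no time and is no camera call.
- robot.close_job(): hands the job in; it is judged then, once.
The state is a dict: "t": time; "joints": joint angles; "qvel": joint speeds; "joint_torque": joint torques, N m; "ee_pos": TCP position; "tcp_rot": TCP orientation; "force": force on the tool from outside, world axes, zero at the start; "moment": the same for the moment, N m; "opening": opening from 0.0 (shut) to 1.0 (fully open); "grasp_force": force on a finger pad.
Only numpy, scipy, OpenCV 4.12 (cv2) and the standard library are available. Lean on these libraries where they do the work, as an engineer would, in place of code of your own. Each camera call takes 0.05 s, during which the arm holds its last target. There are 200 camera calls.

## Working session

There is one attempt and no reset: what is moved stays moved. The work goes in short steps, Python scripts to look and compute and a tool call to move; the robot and the scene stay as the last step left them, time stands still between calls to the robot, and variables do not carry over. Pictures are saved under pics/ and viewed, at most 10 in all, crops included, and the job is handed in when it is done.

Besides the shell and the picture viewer there is one more tool, called by a JSON object that holds its "op" and its "data", one argument or row to a line. servo_tool: Moves the arm, as the interface text tells. Shift numbers are shares of 50 cm and turn numbers shares of pi rad, none past 1 either way. Its arguments: {"type":"object","properties":{"steps":{"type":"array","items":{"type":"array","items":{"type":"number","minimum":-1,"maximum":1}}}},"required":["steps"]}

```bash
mkdir -p pics
cat > h.py <<'E'
import numpy as np, cv2
from rig import robot
from scipy.spatial.transform import Rotation as R
def snap(n,f):
    s=robot.sense(); im,d=robot.read_camera(n); cv2.imwrite('pics/'+f+'.png',im); np.savez('pics/'+f,im=im,d=d,p=s['ee_pos'],q=s['tcp_rot']); return s
def cloud(n,f):
    z=np.load('pics/'+f+'.npz'); d=z['d']; c=robot.camera_params(n); h,w=d.shape
    fl=h/2/np.tan(np.radians(c['fov_y'])/2)
    K=np.array([[fl,0,c['cx']],[0,fl,c['cy']],[0,0,1]])
    v,u=np.mgrid[:h,:w].astype(float)
    p=cv2.undistortPoints(np.stack([u.ravel(),v.ravel()],1)[:,None],K,np.array([c['k1'],0,0,0.]))[:,0]
    P=np.c_[p,np.ones(len(p))]*d.ravel()[:,None]
    if 'rvec' in c:
        M=cv2.Rodrigues(np.array(c['rvec'],float))[0]; W=(P-np.array(c['tvec']).ravel())@M
    else:
        m=np.array(c['mount']); W=P@m[:3,:3].T+m[:3,3]; W=R.from_quat(z['q']).apply(W)+z['p']
    return z['im'],W.reshape(h,w,3),d
E
python3 - <<'E'
from h import *
for n in('top','scene'):
    s=snap(n,n+'0')
print(s); print(robot.camera_params('wrist'),robot.camera_params('top'))
E
```

```text
{'t': 0.05, 'joints': array([-1.42928989e+00,  1.81520230e-01,  1.60793512e+00, -6.75696147e-06,
        1.35380272e+00, -2.06295573e-01]), 'qvel': array([ 0.00312027, -0.003328  , -0.00151708,  0.00118157,  0.00054722,
        0.00045634]), 'joint_torque': array([ 9.50411777e-04, -4.35190773e+01, -3.43037224e+01,  7.05760298e-02,
        3.40889872e-02, -4.54709345e-05]), 'ee_pos': array([ 0.19593834, -0.54016155,  0.30185697]), 'tcp_rot': array([ 9.84916820e-01,  1.73026484e-01,  2.36736970e-05, -8.32381517e-04]), 'force': array([0.18670347, 0.28819787, 0.48573564]), 'moment': array([ 0.02871559, -0.0243525 ,  0.02113587]), 'grasp_force': 0.0, 'opening': 1.0012627943699446}
{'fov_y': 66.72281265669787, 'cx': 280.15990914146886, 'cy': 212.46452150150319, 'k1': -0.027331748291471836, 'mount': array([[ 1.21861450e-03, -9.62346578e-01, -2.71822696e-01,
         6.95390353e-02],
       [ 9.99999257e-01,  1.17527957e-03,  3.22222269e-04,
         1.48187790e-03],
       [ 9.37816285e-06, -2.71822887e-01,  9.62347296e-01,
        -8.35102510e-02],
       [ 0.00000000e+00,  0.00000000e+00,  0.00000000e+00,
         1.00000000e+00]])} {'fov_y': 52.53573778615534, 'cx': 276.80360320931726, 'cy': 215.78228422338867, 'k1': 0.03379342964868034, 'rvec': array([ 2.17425824, -2.16144821,  0.06415547]), 'tvec': array([0.01525223, 0.54903128, 0.92634532])}
```

View pics/top0.png

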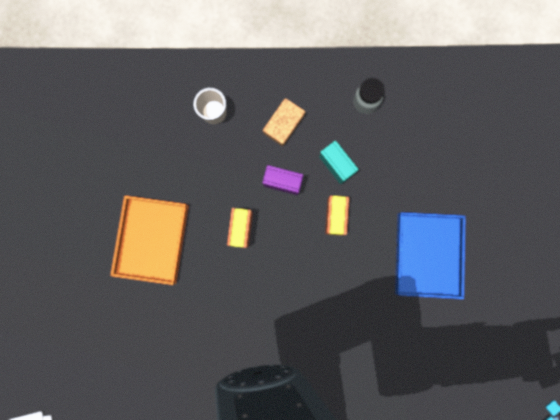

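View pics/scene0.png

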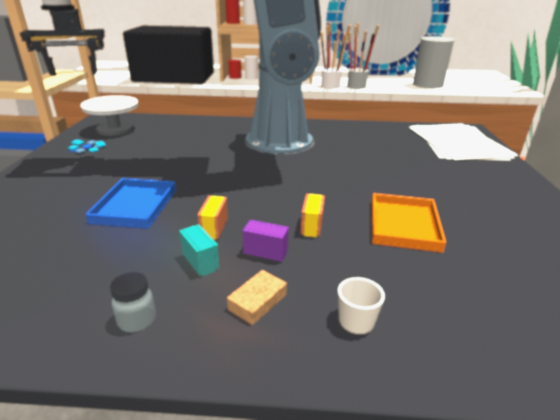

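Top view: orange tray at about (150,241), yellow blocks at (239,228) and (338,215), blue tray at (432,256). The purple and turquoise decoys lie beyond the blocks. Scene view: same layout, both blocks upright.

Run:
```python
from h import *
im,W,d=cloud('top','top0')
def box(u0,u1,v0,v1,z0,z1):
    P=W[v0:v1,u0:u1].reshape(-1,3); P=P[(P[:,2]>z0)&(P[:,2]<z1)]
    r=cv2.minAreaRect((P[:,:2]*1000).astype(np.float32)); print(len(P),np.round(r[0],1),np.round(r[1],1),round(r[2],1),P[:,2].mean())
    c=cv2.boxPoints(r); print(np.round(c).tolist())
box(220,260,200,256,.05,.075)
box(320,357,188,242,.05,.075)
box(258,310,160,196,.03,.09)
box(315,362,135,185,.03,.09)
box(100,195,185,295,.013,.04)
box(392,475,203,306,.013,.04)
```

```text
707 [521.4 100. ] [40.3 79.8] 83.5 0.06035890338861027
[[479.0, 84.0], [559.0, 75.0], [563.0, 116.0], [484.0, 125.0]]
713 [ 549.6 -111.3] [40.2 80.1] 86.0 0.06089100463000073
[[508.0, -129.0], [588.0, -134.0], [591.0, -94.0], [511.0, -88.0]]
748 [627.7   6.9] [79.9 40.8] 75.7 0.05929537666570068
[[598.0, -27.0], [638.0, -37.0], [657.0, 41.0], [618.0, 51.0]]
784 [ 666.8 -114.7] [79.9 40.8] 38.2 0.058742178261654135
[[623.0, -123.0], [648.0, -155.0], [711.0, -106.0], [686.0, -74.0]]
912 [494.6 304.6] [141.9 181.4] 82.3 0.023039475786464394
[[395.0, 246.0], [575.0, 222.0], [594.0, 363.0], [414.0, 387.0]]
1052 [ 465.1 -319.4] [141.6 181.5] 87.4 0.023741938254173187
[[371.0, -386.0], [553.0, -394.0], [559.0, -253.0], [378.0, -245.0]]
```

{"op": "servo_tool", "data": {
  "steps": [
    [0,0,0,0.0443,1],
    [0,0,0,0.0443,1],
    [0,0,0,0.0443,1],
    [0.081,-0.113,0,0,1],
    [0.081,-0.113,0,0,1],
    [0.081,-0.113,0,0,1],
    [0.081,-0.113,0,0,1],
    [0.081,-0.113,0,0,1],
    [0.081,-0.113,0,0,1],
    [0.081,-0.113,0,0,1]
  ]
}}

```text
t: 1.35
ee_pos: [0.4759, -0.2018, 0.3026]
tcp_rot: [0.999, -0.035, -0.0, 0.0]
force: [0.9, -0.7, -0.1]
opening: 0.999
grasp_force: 0.0
```

```bash
cat >> h.py <<'E'
def to(x,y,z,yaw):
    s=robot.sense(); r=R.from_quat(s['tcp_rot']); M=r.as_matrix()
    cur=np.degrees(np.arctan2(M[1,0],M[0,0])); dy=cur-yaw
    print('t',round(s['t'],2),'pos',np.round(s['ee_pos'],4),'yaw',round(cur,2),'open',round(s['opening'],3),'gf',round(s['grasp_force'],1))
    t=np.radians(yaw); A=np.array([[np.cos(t),np.sin(t),0],[np.sin(t),-np.cos(t),0],[0,0,-1]])
    print('yaw frac',round(dy/180,4),'shift after yaw, tool fracs',np.round(A.T@(np.array([x,y,z])-s['ee_pos'])/.5,4))
E
python3 - <<'E'
from h import *
to(.5496,-.1113,.08,-4)
E
```

```text
t 1.35 pos [ 0.4759 -0.2018  0.3026] yaw -4.0 open 0.999 gf 0.0
yaw frac -0.0 shift after yaw, tool fracs [ 0.1344 -0.1908  0.4451]
```

{"op": "servo_tool", "data": {
  "steps": [
    [0.067,-0.095,0,0,1],
    [0.067,-0.095,0,0,1],
    [0,0,0.1,0,1],
    [0,0,0,0,1],
    [0,0,0,0,1]
  ]
}}

```text
t: 1.98
ee_pos: [0.5485, -0.1141, 0.2536]
tcp_rot: [0.999, -0.035, 0.0, 0.0]
force: [0.0, -0.4, 0.2]
opening: 0.999
grasp_force: 0.0
```

Run:
```python
from h import *
to(.5496,-.1113,.08,-4)
snap('wrist','w1')
im,W,d=cloud('wrist','w1')
P=W.reshape(-1,3); m=(P[:,2]>.05)&(P[:,2]<.07)&(abs(P[:,0]-.55)<.06)&(abs(P[:,1]+.11)<.045)
r=cv2.minAreaRect((P[m,:2]*1000).astype(np.float32)); print(r, P[m,2].mean())
```

```text
t 1.98 pos [ 0.5485 -0.1141  0.2536] yaw -4.04 open 0.999 gf 0.0
yaw frac -0.0002 shift after yaw, tool fracs [ 0.0018 -0.0058  0.3472]
((549.033203125, -111.61849975585938), (40.072235107421875, 80.35505676269531), 86.00248718261719) 0.06127436310476364
```

View pics/w1.png

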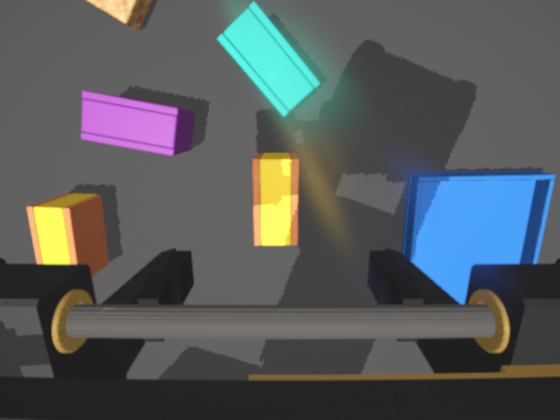

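The wrist view shows the right-hand block centred between the open fingers at (276,200). The turquoise block is clear. I'll descend and squeeze.

{"op": "servo_tool", "data": {
  "steps": [
    [0.002,-0.005,0.1,0,1],
    [0,0,0.1,0,1],
    [0,0,0.08,0,1],
    [0,0,0.063,0,1],
    [0,0,0,0,0.7],
    [0,0,0,0,0],
    [0,0,0,0,0],
    [0,0,0,0,0],
    [0,0,0,0,0],
    [0,0,0,0,0]
  ]
}}

```text
t: 3.28
ee_pos: [0.55, -0.1109, 0.0817]
tcp_rot: [0.999, -0.035, 0.0, -0.0]
force: [1.0, 4.0, 4.3]
opening: 0.346
grasp_force: 4.4
```

{"op": "servo_tool", "data": {
  "steps": [
    [0,0,0,0,0],
    [0,0,0,0,0],
    [0,0,0,0,0]
  ]
}}

```text
t: 3.65
ee_pos: [0.55, -0.1109, 0.0817]
tcp_rot: [0.999, -0.035, 0.0, -0.0]
force: [-0.9, 3.3, 5.3]
opening: 0.328
grasp_force: 30.0
```

Opening 0.328 (29 mm) at 30 N means this is the soft block, so it goes to the blue tray.

{"op": "servo_tool", "data": {
  "steps": [
    [0,0,-0.06,0,0],
    [0,0,-0.1,0,0],
    [-0.014,0.043,0,0,0],
    [-0.028,0.085,0,0,0],
    [-0.028,0.085,0,0,0],
    [-0.028,0.085,0,0,0],
    [-0.028,0.085,0,0,0],
    [-0.014,0.043,0,0,0],
    [0,0,0,0,0],
    [0,0,0,0,0]
  ]
}}

```text
t: 4.9
ee_pos: [0.4649, -0.3179, 0.1607]
tcp_rot: [0.999, -0.035, -0.0, -0.001]
force: [0.5, 0.5, -1.7]
opening: 0.325
grasp_force: 30.0
```

Run:
```python
from h import *
to(.4651,-.3194,.088,-4)
snap('scene','s1')
```

```text
t 4.9 pos [ 0.4649 -0.3179  0.1607] yaw -3.99 open 0.325 gf 30.0
yaw frac 0.0 shift after yaw, tool fracs [0.0007 0.0029 0.1453]
```

View pics/s1.png

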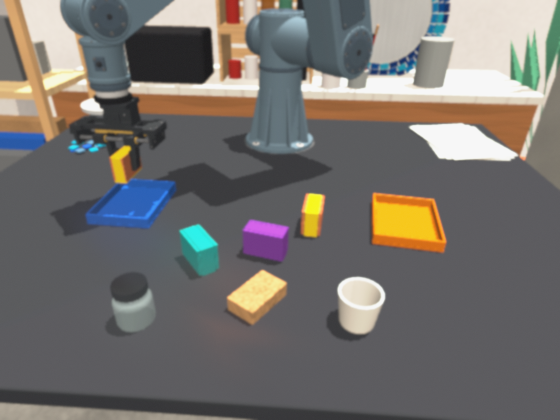

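The block at (124,163) hangs level above the blue tray, and nothing else has been disturbed. I'll lower it, watching the force.

{"op": "servo_tool", "data": {
  "steps": [
    [0,0.003,0.06,0,0],
    [0,0,0.05,0,0],
    [0,0,0.02,0,0],
    [0,0,0.009,0,0],
    [0,0,0.004,0,0],
    [0,0,0,0,0],
    [0,0,0,0,0]
  ]
}}

```text
t: 5.82
ee_pos: [0.4652, -0.3205, 0.0904]
tcp_rot: [0.999, -0.035, 0.0, 0.0]
force: [0.7, 0.2, -1.1]
opening: 0.327
grasp_force: 30.0
```

{"op": "servo_tool", "data": {
  "steps": [
    [0,0,0.003,0,0],
    [0,0,0.002,0,0],
    [0,0,0,0,0],
    [0,0,0,0,0]
  ]
}}

```text
t: 6.32
ee_pos: [0.4649, -0.3202, 0.0872]
tcp_rot: [0.999, -0.035, -0.0, -0.0]
force: [-0.3, -0.2, -1.6]
opening: 0.327
grasp_force: 30.0
```

{"op": "servo_tool", "data": {
  "steps": [
    [0,0,0.002,0,0],
    [0,0,0,0,0],
    [0,0,0,0,0]
  ]
}}

```text
t: 6.7
ee_pos: [0.465, -0.3203, 0.0867]
tcp_rot: [0.999, -0.035, 0.0, 0.0]
force: [-1.6, 0.7, 5.4]
opening: 0.334
grasp_force: 30.0
```

Contact (+5 N). I'll open gently, then retreat.

{"op": "servo_tool", "data": {
  "steps": [
    [0,0,0,0,0.38],
    [0,0,0,0,0.42],
    [0,0,0,0,0.47],
    [0,0,0,0,0.55],
    [0,0,0,0,0.65],
    [0,0,0,0,0.65],
    [0,0,0,0,0.65],
    [0,0,-0.02,0,0.65],
    [0,0,-0.06,0,0.65],
    [0,0,-0.1,0,0.65]
  ]
}}

```text
t: 7.95
ee_pos: [0.464, -0.3194, 0.1762]
tcp_rot: [0.999, -0.035, -0.001, -0.001]
force: [1.1, -0.4, 1.1]
opening: 0.644
grasp_force: 0.0
```

{"op": "servo_tool", "data": {
  "steps": [
    [0,0,-0.1,0,0.65],
    [0,0,-0.08,0,1],
    [0,0,0,0,1]
  ]
}}

```text
t: 8.32
ee_pos: [0.4663, -0.3216, 0.2712]
tcp_rot: [0.999, -0.035, 0.003, 0.003]
force: [-0.2, -0.3, -0.5]
opening: 0.851
grasp_force: 0.0
```

Run:
```python
from h import *
to(.5214,.1,.08,-6.5)
snap('wrist','w2')
im,W,d=cloud('wrist','w2')
P=W.reshape(-1,3); m=(P[:,2]>.055)&(P[:,2]<.08)&(abs(P[:,0]-.465)<.08)&(abs(P[:,1]+.32)<.06)
r=cv2.minAreaRect((P[m,:2]*1000).astype(np.float32)); print(r, P[m,2].mean())
```

```text
t 8.32 pos [ 0.4663 -0.3216  0.2712] yaw -3.99 open 0.851 gf 0.0
yaw frac 0.014 shift after yaw, tool fracs [ 0.014  -0.8502  0.3824]
((464.0930480957031, -322.0770263671875), (40.03024673461914, 79.98458099365234), 86.09137725830078) 0.06626416375795373
```

View pics/w2.png

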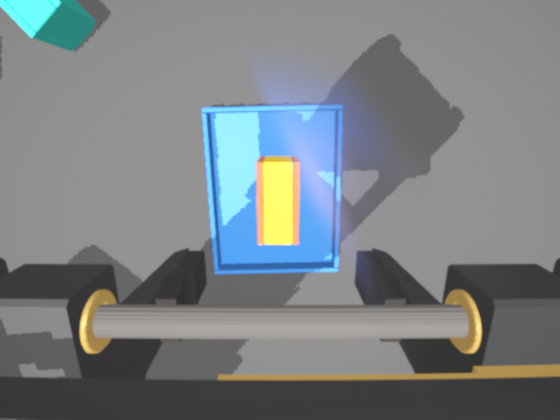

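The soft block stands upright at (278,200), in the middle of the blue tray. Next is the firm one.

{"op": "servo_tool", "data": {
  "steps": [
    [0,0,0,0.014,1],
    [0.001,-0.05,0,0,1],
    [0.0015,-0.1,0,0,1],
    [0.0015,-0.1,0,0,1],
    [0.002,-0.1,0,0,1],
    [0.002,-0.1,0,0,1],
    [0.002,-0.1,0,0,1],
    [0.002,-0.1,0,0,1],
    [0.002,-0.1,0,0,1],
    [0,-0.1,0,0,1]
  ]
}}

```text
t: 9.62
ee_pos: [0.5187, 0.1041, 0.2651]
tcp_rot: [0.998, -0.056, -0.001, -0.0]
force: [0.7, 0.4, -1.0]
opening: 1.0
grasp_force: 0.0
```

{"op": "servo_tool", "data": {
  "steps": [
    [0,0,0.04,0,1],
    [0,0,0,0,1],
    [0,0,0,0,1]
  ]
}}

```text
t: 10.0
ee_pos: [0.5196, 0.1014, 0.2461]
tcp_rot: [0.998, -0.057, -0.0, -0.0]
force: [-0.7, 0.4, 1.3]
opening: 0.999
grasp_force: 0.0
```

Run:
```python
from h import *
snap('wrist','w3')
im,W,d=cloud('wrist','w3')
P=W.reshape(-1,3); m=(P[:,2]>.05)&(P[:,2]<.075)&(abs(P[:,0]-.52)<.06)&(abs(P[:,1]-.1)<.045)
r=cv2.minAreaRect((P[m,:2]*1000).astype(np.float32)); print(r, P[m,2].mean())
to(r[0][0]/1e3,r[0][1]/1e3,.082,r[2]-90)
```

```text
((521.37548828125, 99.99858093261719), (40.01619338989258, 79.697509765625), 83.65704345703125) 0.06126711789620089
t 10.05 pos [0.52   0.1011 0.2465] yaw -6.54 open 1.001 gf 0.0
yaw frac -0.0011 shift after yaw, tool fracs [0.0031 0.0018 0.329 ]
```

{"op": "servo_tool", "data": {
  "steps": [
    [0.003,0.002,0.1,0,1],
    [0,0,0.1,0,1],
    [0,0,0.08,0,1],
    [0,0,0.049,0,1],
    [0,0,0,0,0.7],
    [0,0,0,0,0],
    [0,0,0,0,0],
    [0,0,0,0,0],
    [0,0,0,0,0],
    [0,0,0,0,0]
  ]
}}

```text
t: 11.3
ee_pos: [0.5218, 0.1002, 0.0823]
tcp_rot: [0.998, -0.057, 0.0, -0.0]
force: [-1.4, 0.0, 4.3]
opening: 0.432
grasp_force: 30.0
```

Run:
```python
from h import *
to(.4946,.3046,.16,-6.5)
```

```text
t 11.3 pos [0.5218 0.1002 0.0823] yaw -6.51 open 0.432 gf 30.0
yaw frac -0.0001 shift after yaw, tool fracs [-0.1003 -0.4    -0.1554]
```

Opening 0.432 (38 mm) confirms this is the firm block. I'll carry it to the orange tray.

{"op": "servo_tool", "data": {
  "steps": [
    [0,0,-0.06,0,0],
    [0,0,-0.1,0,0],
    [-0.01,-0.04,0,0,0],
    [-0.02,-0.08,0,0,0],
    [-0.02,-0.08,0,0,0],
    [-0.02,-0.08,0,0,0],
    [-0.02,-0.08,0,0,0],
    [-0.01,-0.04,0,0,0],
    [0,0,0,0,0],
    [0,0,0,0,0]
  ]
}}

```text
t: 12.55
ee_pos: [0.4946, 0.3034, 0.1614]
tcp_rot: [0.998, -0.057, -0.0, 0.0]
force: [-0.8, -0.7, -1.4]
opening: 0.435
grasp_force: 30.0
```

{"op": "servo_tool", "data": {
  "steps": [
    [0,0,0.06,0,0],
    [0,0,0.05,0,0],
    [0,0,0.02,0,0],
    [0,0,0.008,0,0],
    [0,0,0.005,0,0],
    [0,0,0.003,0,0],
    [0,0,0,0,0],
    [0,0,0,0,0]
  ]
}}

```text
t: 13.55
ee_pos: [0.4946, 0.3046, 0.0891]
tcp_rot: [0.998, -0.057, 0.0, -0.0]
force: [0.1, -0.2, -1.1]
opening: 0.434
grasp_force: 30.0
```

{"op": "servo_tool", "data": {
  "steps": [
    [0,0,0.003,0,0],
    [0,0,0,0,0],
    [0,0,0,0,0]
  ]
}}

```text
t: 13.92
ee_pos: [0.4946, 0.3045, 0.0873]
tcp_rot: [0.998, -0.057, 0.0, -0.0]
force: [0.0, -0.5, -0.1]
opening: 0.437
grasp_force: 30.0
```

{"op": "servo_tool", "data": {
  "steps": [
    [0,0,0.0015,0,0],
    [0,0,0,0,0],
    [0,0,0,0,0]
  ]
}}

```text
t: 14.3
ee_pos: [0.4946, 0.3046, 0.0873]
tcp_rot: [0.998, -0.057, 0.0, -0.0]
force: [-2.3, -1.6, 7.0]
opening: 0.439
grasp_force: 30.0
```

Contact. Releasing and retreating.

{"op": "servo_tool", "data": {
  "steps": [
    [0,0,0,0,0.46],
    [0,0,0,0,0.5],
    [0,0,0,0,0.58],
    [0,0,0,0,0.65],
    [0,0,0,0,0.65],
    [0,0,0,0,0.65],
    [0,0,-0.02,0,0.65],
    [0,0,-0.06,0,0.65],
    [0,0,-0.1,0,0.65],
    [0,0,-0.1,0,0.65]
  ]
}}

```text
t: 15.55
ee_pos: [0.4942, 0.3044, 0.2284]
tcp_rot: [0.998, -0.057, -0.0, -0.0]
force: [0.5, -0.2, 0.8]
opening: 0.65
grasp_force: 0.0
```

{"op": "servo_tool", "data": {
  "steps": [
    [0,0,-0.08,0,0.65],
    [0,0,0,0,0.65],
    [0,0,0,0,0.65],
    [0,0,0,0,0.65]
  ]
}}

```text
t: 16.05
ee_pos: [0.4936, 0.3042, 0.2648]
tcp_rot: [0.998, -0.057, -0.001, 0.001]
force: [1.1, 0.3, 1.3]
opening: 0.65
grasp_force: 0.0
```

Run:
```python
from h import *
snap('scene','s2'); snap('wrist','w4')
im,W,d=cloud('wrist','w4')
P=W.reshape(-1,3); m=(P[:,2]>.055)&(P[:,2]<.08)&(abs(P[:,0]-.495)<.08)&(abs(P[:,1]-.305)<.06)
r=cv2.minAreaRect((P[m,:2]*1000).astype(np.float32)); print(r, P[m,2].mean())
```

```text
((493.7732849121094, 302.8113098144531), (40.0773811340332, 79.9430923461914), 83.63443756103516) 0.06625594348377926
```

View pics/s2.png

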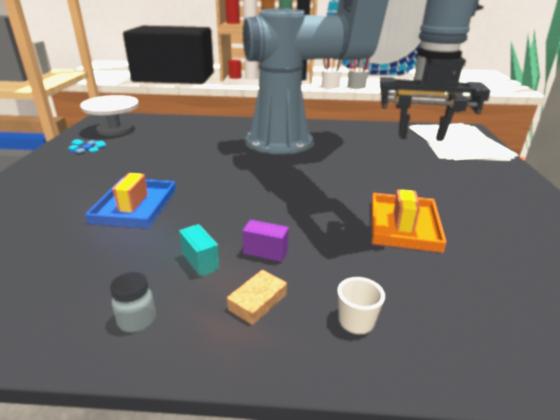

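Both blocks stand upright and centred in their trays, at (130,192) and (406,210), and the gripper is clear.

```bash
python3 -c "
from rig import robot
print(robot.close_job())"
```

```text
the job is handed in; nothing more can be done
None
```

The soft block (squeezed to 29 mm) stands upright near the middle of the blue tray and the firm one (38 mm) likewise in the orange tray; both are released, and the job was handed in at about 16 s.

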